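# Set the sherd gauge with its knurled wheel

## Robot

A 6-joint arm with a two-finger parallel gripper is mounted at the origin on a cart in front of the work surface, level with it; the furniture and walls round the work are solid. World frame = base frame: x ahead of the robot, y to its left, z up, the work surface at z = 0. Lengths are in m, angles in rad, forces in N, time in s.
With the tool pointing down it reaches from about 0.325 to 0.875 m from the base axis. Payload 4.4 kg.
Tool frame: the origin (TCP) lies midway between the tips of the shut fingers; the grasp point (between the pads) lies r.grasp_offset behind it (r.grasp_offset is the distance from the TCP to the grasp point, in m); z points along the fingers, y is the line along which they close (so a half turn about z gives the same grasp; the last joint's range is limited). The gripper opens to 85 mm and grips with 20 to 120 N. Pads are 22 mm wide; open, the fingers measure 114 mm over their backs; the gripper's body (76 mm by 85 mm) begins 54 mm behind the grasp point. The pads swing forward as they close: fully open they stand 13 mm farther back than shut.
Start: joints at [0.958, 0.207, 1.542, -0, 1.393, -0.15], TCP at [0.257, 0.515, 0.231] pointing down, gripper open.
Joint ranges: [-2.73, 2.73], [-0.86, 2.22], [0.23, 2.46], [-1.11, 4.25], [0.08, 2.63], [-2.82, 2.82]. Speed limits (rad/s): [2.79, 2.79, 3.14, 3.14, 3.14, 3.14].

## Interface

Orientations are given as [roll, pitch, yaw] about the fixed x, y, z axes, in that order (R = Rz(yaw) Ry(pitch) Rx(roll)).
In Python, from plant import r gives the robot as it stands.
- The arm moves only by the shell command python3 -m inch 'ROWS' [OPENING] [FORCE]. ROWS is JSON, a list of rows, each an object of numbers: "tx", "ty", "tz": the shift along the tool's x, y, z in units of 30 cm (1.0 is 30 cm); "rx", "ry", "rz": the turn, a rotation vector about the tool's x, y, z in units of 180 degrees (1.0 is 180 degrees). In form: [{"tx": .., "ty": .., "tz": .., "rx": .., "ry": .., "rz": ..}, ...]. A call has 1 to 8 rows; each row is the pose to reach, as a shift and turn from the pose commanded when the call began, along the tool's axes at that moment, turning the shorter way round; what a row does not reach only later rows make up. A row lasts 1/8 s, in which the tool goes at most 62.5 mm and 10.7 degrees, less where a joint would pass 70% of its speed; a pose out of reach is approached as far as the arm can. A call with a number of a shift or a turn outside -1 to 1 is refused whole. A call with a gripper value outside its range is refused whole. OPENING is the opening, from -1 (shut) to 1 (fully open), set as the call begins (- or left out, the last holds). The fingers move at their own pace and stop on an object; FORCE is the grip in N (left out, the last holds). Time passes only in rows, so rows that repeat a pose let the fingers close. It gives the time, the measured TCP pose, the force, the opening and the grip force at its end, in the units of the state.
- r.read_state(): the state, without advancing time (a new reading comes with each control period).
- r.camera(name): name is "scene" or "top" or "wrist"; returns a dict with "image" (420x560x3 uint8, red, green, blue), "intrinsics" (3x3 intrinsics, pixels), "origin" and "attitude" of the camera in the world; the wrist camera has in their place "hand_eye" (4x4, takes a point from camera to tool coordinates, whose origin is the TCP and whose axes are the flange's). Camera axes: x right, y up, looking along -z (the intrinsics and any distortion apply to the point x, -y, -z); pixel columns grow to the right and rows downward; lengths in m; the calibration is good to about 2 mm. A picture is of the moment at which its call begins: read the wrist's pose just before it. There is no depth.
- r.job_done(): hands the job in; it is judged then, once.
The state is a dict: "time_s": time; "joint_positions": joint angles; "joint_vel": joint speeds; "joint_torque": joint torques, N m; "ee_pos": TCP position; "tcp_rot": TCP orientation; "ft_force": force on the tool from outside, world axes, zero at the start; "torque": the same for the moment, N m; "width": opening from 0.0 (shut) to 1.0 (fully open); "gripper_force": force on a finger pad.
Only numpy, scipy, OpenCV 4.12 (cv2) and the standard library are available. Lean on these libraries where they do the work, as an engineer would, in place of code of your own. Each camera call takes 0.05 s, during which the arm holds its last target. There are 200 camera calls.

## Task

Set the sherd gauge: with the tip of a finger on the knurled wheel, roll its top towards the fixed jaw, stroke by stroke, until the gap has closed so far that the front face of the sliding jaw stands level with the tip of the pointer on the scale. Work the wheel only, with light pressure and nothing pinched or lifted: do not touch the sliding jaw, do not shift the pointer, leave the sherd, loupe and eraser where they lie, and take the finger away when the jaw is set.

Things in the scene. Friction and masses are not known exactly. Their poses are not given: they have to be found in the camera images.
- gauge: sherd gauge, a steel fixture fixed to the desk: base 90 (x) by 230 mm (y), its top 14 mm above the desk. Origin on the desk under its middle; z up, y along the jaw's travel towards the fixed jaw, x square to it (away from the robot when not turned). Along y: wheel (-65 mm), sliding jaw, fixed jaw (50 mm wide, 48 mm high, face at +80 mm). The wheel is the highest part.
- wheel_top (a point): top of the wheel's rim, 75 mm above the desk, gauge x = 0, y = -65 mm; does not turn with it. Two cheeks beside the wheel end 17 mm lower. The wheel does not give way when pressed. Rolling the top towards the fixed jaw (gauge +y) closes the gap, rolling back opens it.
- jaw_edge (a point): point in the plane of the sliding jaw's front face (towards the fixed jaw), 3 mm beside the jaw at gauge x = -28 mm, 40 mm above the desk; moves with the jaw, a steel block 50 mm (x) by 20 mm (y), top 48 mm above the desk. When the face is level with the pointer, this point coincides with pointer_tip.
- pointer_tip (a point): tip of the small arrow-shaped brass pointer on the scale along the gauge's -x edge, at gauge x = -28 mm, 40 mm above the desk, pointing in gauge +x. Its rider (12 by 16 mm, 42 mm high) could slide along y but stays where it is left; it stands between the jaws at the gap wanted.
- jaw (a joint): travel of the sliding jaw in m: 0 = fully open (gap 60 mm, as at the start), growing as the gap closes, to 0.056
- waiting_sherd: loose pottery sherd 24 x 36 x 12 mm lying behind the gauge, origin at its underside; leave it
- loupe: loose folding loupe 26 x 42 x 15 mm lying behind the gauge, origin at its underside; leave it
- eraser: loose eraser 21 x 44 x 11 mm lying behind the gauge, origin at its underside; leave it
- wheel: knurled steel wheel, radius 28 mm, 18 mm wide, axle along the gauge's x; origin on the axle, axes turn with it. It turns at about 1.5 N along the rim and stays where it is left. Each rad moves the jaw 10 mm, so 28 mm rolled along the rim moves it 10 mm.

How it is judged:
On the way:
1. a finger on the wheel rolls it so that the gap closes (contact force between the fingers and wheel above 0.5 N and velocity of joint jaw above 0.001 m/s), for 0.2 s.
At the end, for the whole second after the job is handed in: the front face of the sliding jaw is within 2 mm of level with the pointer's tip and at rest; the pointer is within 2 mm and the sherd, loupe and eraser within 10 mm of where they were (distance between jaw_edge and pointer_tip below 0.002 m and velocity of joint jaw between -0.002 and 0.002 m/s and distance of pointer_tip from where it was at the start of the episode below 0.002 m and distance of each of waiting_sherd, loupe, eraser from where it was at the start of the episode below 0.01 m); the robot touches nothing.
It fails at once if the robot touches the sliding jaw (over 0.5 N) (contact force between any of the fingers, the arm and jaw above 0.5 N).
It fails at once if the wheel is pressed with more than 40 N (contact force between the fingers and wheel above 40 N).
It fails at once if the pointer is shifted by more than 2 mm (distance of pointer_tip from where it was at the start of the episode above 0.002 m).
It fails at once if the sherd, loupe or eraser is moved or lifted by more than 10 mm (distance of any of waiting_sherd, loupe, eraser from where it was at the start of the episode above 0.01 m).
It also fails if it takes over 58 s, if anything falls off the work surface, if the arm or the gripper's body presses on something with over 40 N, if the wrist force passes 120 N, or if a joint passes its speed limit or range.

## Working session

There is one attempt and no reset: what is moved stays moved. The work goes in short steps, Python scripts to look and compute and a shell command to move; the robot and the scene stay as the last step left them, time stands still between calls to the robot, and variables do not carry over. Pictures are saved under pics/ and viewed, at most 10 in all, crops included, and the job is handed in when it is done.

```bash
mkdir -p pics; ls; python3 - <<'E'
from plant import r
import cv2,numpy as np
s=r.read_state()
for k,v in s.items(): print(k,np.round(v,4))
print(r.grasp_offset)
for n in("top","scene"):
    c=r.camera(n); cv2.imwrite(f"pics/{n}0.png",c["image"][:,:,::-1])
    print(n,c["intrinsics"],c["origin"],c["attitude"],[k for k in c])
E
```

```text
pics
time_s 0.0
joint_positions [ 0.9575  0.2074  1.543   0.      1.3935 -0.1505]
joint_vel [ 0.0006  0.0012  0.0002  0.0009 -0.0005 -0.0004]
joint_torque [ 2.00000e-04 -3.83031e+01 -2.91597e+01 -2.00000e-04  1.06000e-02
  0.00000e+00]
ee_pos [0.2563 0.5139 0.2301]
tcp_rot [-3.1393e+00 -4.0000e-04  2.6788e+00]
ft_force [-0.8281 -0.3521 -0.1641]
torque [ 0.0053 -0.0437 -0.0032]
gripper_force 0.0
width 0.9976
0.0187
top [[535.4620775    0.         275.33590748]
 [  0.         535.4620775  210.65663574]
 [  0.           0.           1.        ]] [ 0.36441777 -0.0957964   0.91680621] [ 0.20274029 -0.00608851 -1.55319849] ['image', 'intrinsics', 'origin', 'attitude']
scene [[522.97862863   0.         281.71909393]
 [  0.         522.97862863 206.00748673]
 [  0.           0.           1.        ]] [-0.02755761  0.23700002  0.62911868] [ 0.85683266 -0.00890646 -2.05315864] ['image', 'intrinsics', 'origin', 'attitude']
```

View pics/top0.png

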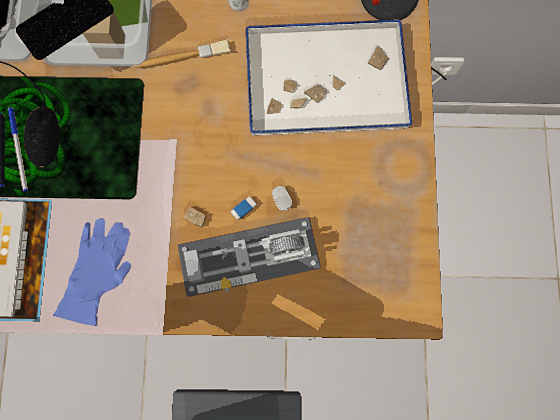

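View pics/scene0.png

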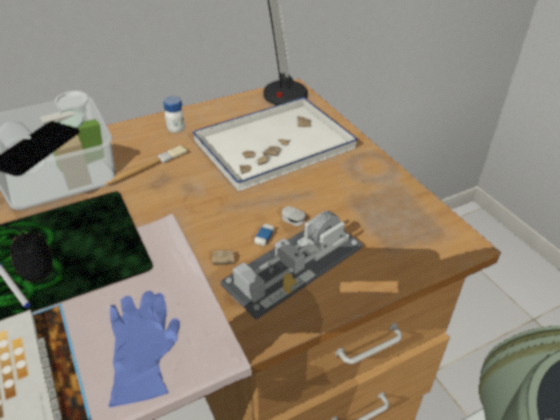

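The top view shows the gauge at about (250,257), tilted slightly, with the wheel at (287,245), the sliding jaw at (241,256), the fixed jaw at (193,262) and the brass pointer at (226,283). The three loose items lie behind it at (195,215), (244,208) and (282,198). The scene view shows the same layout, and the side in front of the wheel is free.

```bash
cat > h.py <<'E'
from plant import r
import numpy as np,cv2
from scipy.spatial.transform import Rotation as Ro
def cam(n):
    if n=="wrist":
        s=r.read_state(); c=r.camera(n)
        T=np.eye(4);T[:3,:3]=Ro.from_euler('xyz',s['tcp_rot']).as_matrix();T[:3,3]=s['ee_pos']
        M=T@c['hand_eye']; return c['image'],c['intrinsics'],M[:3,3],M[:3,:3]
    c=r.camera(n); return c['image'],c['intrinsics'],np.array(c['origin']),Ro.from_euler('xyz',c['attitude']).as_matrix()
def ray(C,px,z):
    _,K,o,R=C
    d=np.linalg.inv(K)@np.array([px[0],px[1],1.]); d=R@(d*[1,-1,-1])
    return o+d*(z-o[2])/d[2]
def proj(C,p):
    _,K,o,R=C
    q=R.T@(np.asarray(p)-o)*[1,-1,-1]; q=K@q; return q[:2]/q[2]
E
python3 - <<'E'
from h import *
C=cam("top"); im=C[0].astype(int)
hsv=cv2.cvtColor(C[0],cv2.COLOR_RGB2HSV)
m=((hsv[...,1]<60)).astype(np.uint8); m[:,:177]=0;m[:,325:]=0;m[:214]=0;m[300:]=0
m=cv2.morphologyEx(m,cv2.MORPH_OPEN,np.ones((5,5)))
cs,_=cv2.findContours(m,0,2); c=max(cs,key=cv2.contourArea)
rect=cv2.minAreaRect(c); b=cv2.boxPoints(rect); print(rect)
W=np.array([ray(C,p,0.014) for p in b]); print(W.round(4)); ctr=W.mean(0);print(ctr)
print([np.linalg.norm(W[i]-W[(i+1)%4]).round(4) for i in range(4)])
v=cv2.resize(C[0][205:305,165:335],None,fx=4.5,fy=4.5,interpolation=cv2.INTER_CUBIC)
cv2.polylines(v,[((b-[165,205])*4.5).astype(int)],True,(255,0,0))
cv2.imwrite("pics/crop.png",v[:,:,::-1])
E
```

```text
((248.17654418945312, 256.3801574707031), (52.791648864746094, 135.96925354003906), 78.08485412597656)
[[ 0.4881  0.0692  0.014 ]
 [ 0.5409 -0.1565  0.014 ]
 [ 0.4526 -0.1753  0.014 ]
 [ 0.4019  0.0463  0.014 ]]
[ 0.47085979 -0.05406952  0.014     ]
[np.float64(0.2317), np.float64(0.0903), np.float64(0.2273), np.float64(0.0892)]
```

View pics/crop.png

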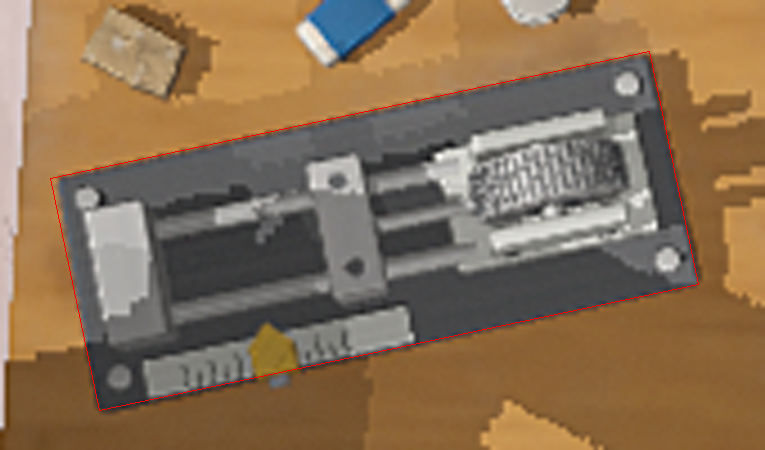

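The drawn outline fits the base (231 × 90 mm). Pointer tip is at about (224,276.5) and the wheel centre at about (286,245).

```bash
cat >> h.py <<'E'
ctr=np.array([0.4709,-0.0541,0]); ya=np.radians(13.1)
G=Ro.from_euler('z',ya).as_matrix()
g2w=lambda p: ctr+G@np.asarray(p); w2g=lambda p: G.T@(np.asarray(p)-ctr)
def rel(target,yaw): # shift in tool units, turn
    s=r.read_state(); R=Ro.from_euler('xyz',s['tcp_rot']); Rt=Ro.from_euler('xyz',[np.pi,0,yaw])
    return (R.inv().apply(np.asarray(target)-s['ee_pos'])/0.3).round(4),((R.inv()*Rt).as_rotvec()/np.pi).round(4)
E
python3 - <<'E'
from h import *
C=cam("top")
print("tip",w2g(ray(C,(224.1,276.6),0.04)))
for n,p in dict(wheel=(0,-.065,.075),jawfrontL=(-.025,.02,.048),jawfrontR=(.025,.02,.048),fixed=(-.025,.08,.048)).items():
    q=proj(C,g2w(p)); print(n,q,(q-[165,205])*4.5)
t=g2w([0,-.075,.125]);print(t,rel(t,np.pi/2+ya))
E
```

```text
tip [-0.0279172   0.04518758  0.04      ]
wheel [287.07668892 242.93896968] [549.34510012 170.72536357]
jawfrontL [238.61381348 271.16329279] [331.26216068 297.73481755]
jawfrontR [232.62363402 241.21643762] [304.30635311 162.9739693 ]
fixed [202.1157891  278.95379581] [167.02105096 332.79208114]
[ 0.48789885 -0.1271482   0.125     ] (array([-1.6448, -1.5676,  0.3537]), array([-5.000e-04,  1.000e-04,  2.799e-01]))
```

```bash
P='{"tx":-0.82,"ty":-0.78,"tz":0.0,"rz":0.28}'; python3 -m inch '[{"tx":-0.82,"ty":-0.78,"rz":0.28},{"tx":-0.82,"ty":-0.78,"rz":0.28},{"tx":-0.82,"ty":-0.78,"rz":0.28},{"tx":-0.82,"ty":-0.78,"rz":0.28},{"tx":-0.82,"ty":-0.78,"rz":0.28},{"tx":-0.82,"ty":-0.78,"rz":0.28},{"tx":-0.82,"ty":-0.78,"rz":0.28},{"tx":-0.82,"ty":-0.78,"rz":0.28}]' -1 20
python3 - <<'E'
from h import *
print(rel(g2w([0,-.075,.125]),np.pi/2+ya))
E
```

```text
(array([-1.6448, -1.5676,  0.3537]), array([-5.000e-04,  1.000e-04,  2.799e-01]))invalid input at $[0]: expected keys tx, ty, tz, rx, ry, rz
```

```bash
python3 -m inch '[{"tx":-0.82,"ty":-0.78,"tz":0,"rx":0,"ry":0,"rz":0.28},{"tx":-0.82,"ty":-0.78,"tz":0,"rx":0,"ry":0,"rz":0.28},{"tx":-0.82,"ty":-0.78,"tz":0,"rx":0,"ry":0,"rz":0.28},{"tx":-0.82,"ty":-0.78,"tz":0,"rx":0,"ry":0,"rz":0.28},{"tx":-0.82,"ty":-0.78,"tz":0,"rx":0,"ry":0,"rz":0.28},{"tx":-0.82,"ty":-0.78,"tz":0,"rx":0,"ry":0,"rz":0.28},{"tx":-0.82,"ty":-0.78,"tz":0,"rx":0,"ry":0,"rz":0.28},{"tx":-0.82,"ty":-0.78,"tz":0,"rx":0,"ry":0,"rz":0.28}]' -1 20
python3 - <<'E'
from h import *
print(rel(g2w([0,-.075,.125]),np.pi/2+ya))
E
```

```text
time_s: 1.2
ee_pos: [0.3721, 0.1958, 0.2312]
tcp_rot: [-3.141, -0.001, 1.799]
ft_force: [-0.6, 1.1, 0.3]
width: 0.002
gripper_force: 0.0
(array([-1.1363,  0.1322,  0.3533]), array([-0.0001, -0.0002, -0.    ]))
```

```bash
python3 -m inch '[{"tx":-0.9,"ty":0.13,"tz":0,"rx":0,"ry":0,"rz":0},{"tx":-0.9,"ty":0.13,"tz":0,"rx":0,"ry":0,"rz":0},{"tx":-0.9,"ty":0.13,"tz":0,"rx":0,"ry":0,"rz":0},{"tx":-0.9,"ty":0.13,"tz":0,"rx":0,"ry":0,"rz":0},{"tx":-0.9,"ty":0.13,"tz":0,"rx":0,"ry":0,"rz":0},{"tx":-0.9,"ty":0.13,"tz":0,"rx":0,"ry":0,"rz":0},{"tx":-0.9,"ty":0.13,"tz":0,"rx":0,"ry":0,"rz":0}]'
python3 - <<'E'
from h import *
print(rel(g2w([0,-.075,.10]),np.pi/2+ya))
C=cam("wrist"); print(C[2],w2g(C[2]))
v=C[0].copy()
for p in [(0,-.065,.075),(-.028,.02,.04),(-.028,.0452,.04),(.025,.02,.048)]:
    q=proj(C,g2w(p)); print(p,q); cv2.circle(v,tuple(int(round(x)) for x in q),2,(255,0,0),-1)
cv2.imwrite("pics/w1.png",v[:,:,::-1])
E
```

```text
time_s: 2.08
ee_pos: [0.4712, -0.0572, 0.2309]
tcp_rot: [-3.141, -0.001, 1.801]
ft_force: [-0.5, -0.2, -0.1]
width: -0.001
gripper_force: 0.0
(array([-0.2403,  0.0011,  0.4361]), array([-0.0002, -0.0004,  0.0006]))
[0.45690328 0.00880166 0.37243513] [0.00062428 0.06443708 0.37243513]
(0, -0.065, 0.075) [282.22189577 256.33898524]
(-0.028, 0.02, 0.04) [252.93770379 158.84812884]
(-0.028, 0.0452, 0.04) [252.35001657 131.87172793]
(0.025, 0.02, 0.048) [309.15726723 160.04486651]
```

View pics/w1.png

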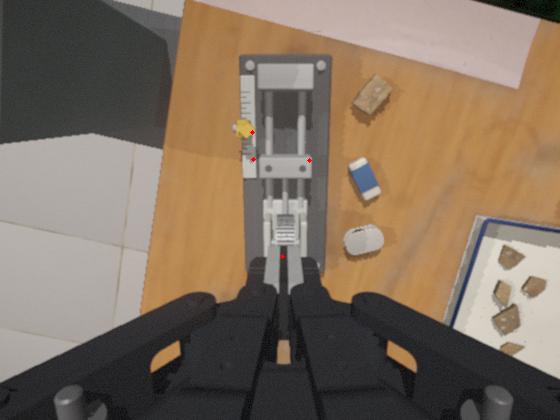

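The wrist view shows the jaw front at row ≈156, pointer tip at (252,129), and the wheel at (285,228) partly behind the fingertips. All are about 3 px (2–3 mm) from the predictions, and the gap left to close is about 25 mm. Next I'll descend just behind the wheel's top.

```bash
python3 -m inch '[{"tx":-0.23,"ty":0.008,"tz":0.2,"rx":0,"ry":0,"rz":0},{"tx":-0.23,"ty":0.008,"tz":0.4,"rx":0,"ry":0,"rz":0},{"tx":-0.23,"ty":0.008,"tz":0.44,"rx":0,"ry":0,"rz":0},{"tx":-0.23,"ty":0.008,"tz":0.48,"rx":0,"ry":0,"rz":0},{"tx":-0.23,"ty":0.008,"tz":0.48,"rx":0,"ry":0,"rz":0}]'
python3 - <<'E'
from h import *
s=r.read_state();print(w2g(s['ee_pos']),s['ft_force'])
E
```

```text
time_s: 2.75
ee_pos: [0.4893, -0.1243, 0.0873]
tcp_rot: [-3.141, -0.001, 1.801]
ft_force: [0.0, -0.3, 0.4]
width: -0.001
gripper_force: 0.0
[ 0.00203894 -0.07257716  0.08727091] [ 0.02813142 -0.34174072  0.35836745]
```

```bash
python3 -m inch '[{"tx":0,"ty":0,"tz":0.03,"rx":0,"ry":0,"rz":0},{"tx":0,"ty":0,"tz":0.033,"rx":0,"ry":0,"rz":0},{"tx":0,"ty":0,"tz":0.035,"rx":0,"ry":0,"rz":0}]' | grep -E "ee_|ft"
python3 -m inch '[{"tx":0,"ty":0,"tz":0.003,"rx":0,"ry":0,"rz":0},{"tx":0,"ty":0,"tz":0.003,"rx":0,"ry":0,"rz":0}]'| grep -E "ee_|ft"
python3 -m inch '[{"tx":0,"ty":0,"tz":0.003,"rx":0,"ry":0,"rz":0},{"tx":0,"ty":0,"tz":0.003,"rx":0,"ry":0,"rz":0}]'| grep -E "ee_|ft"
```

```text
ee_pos: [0.4899, -0.1256, 0.0775]
ft_force: [1.0, 0.4, 0.3]
ee_pos: [0.4895, -0.1256, 0.076]
ft_force: [-0.4, -0.6, -1.0]
ee_pos: [0.4895, -0.1256, 0.075]
ft_force: [0.1, -0.0, -0.1]
```

```bash
for i in 1; do python3 -m inch '[{"tx":0,"ty":0,"tz":0.0025,"rx":0,"ry":0,"rz":0},{"tx":0,"ty":0,"tz":0.0025,"rx":0,"ry":0,"rz":0}]' | grep -E "ee_|ft"; done
python3 -m inch '[{"tx":0,"ty":0,"tz":0.0025,"rx":0,"ry":0,"rz":0},{"tx":0,"ty":0,"tz":0.0025,"rx":0,"ry":0,"rz":0}]'| grep -E "ee_|ft"
```

```text
ee_pos: [0.4896, -0.1257, 0.0748]
ft_force: [-1.4, 0.0, 4.6]
ee_pos: [0.4897, -0.1257, 0.0746]
ft_force: [-3.1, -0.2, 9.6]
```

```bash
python3 -m inch '[{"tx":0.01,"ty":0,"tz":0,"rx":0,"ry":0,"rz":0},{"tx":0.02,"ty":0,"tz":0,"rx":0,"ry":0,"rz":0},{"tx":0.03,"ty":0,"tz":0,"rx":0,"ry":0,"rz":0},{"tx":0.04,"ty":0,"tz":0,"rx":0,"ry":0,"rz":0},{"tx":0.05,"ty":0,"tz":0,"rx":0,"ry":0,"rz":0},{"tx":0.06,"ty":0,"tz":0,"rx":0,"ry":0,"rz":0},{"tx":0.06,"ty":0,"tz":0,"rx":0,"ry":0,"rz":0}]'
python3 - <<'E'
from h import *
s=r.read_state();print(w2g(s['ee_pos']),s['ft_force'])
C=cam("wrist");v=C[0][60:270,180:400]
cv2.imwrite("pics/w2.png",cv2.resize(v,None,fx=2.8,fy=2.8,interpolation=cv2.INTER_CUBIC)[:,:,::-1])
E
```

```text
time_s: 5.0
ee_pos: [0.4858, -0.1089, 0.0748]
tcp_rot: [3.141, 0.002, 1.8]
ft_force: [-3.4, -1.2, 9.3]
width: -0.0
gripper_force: 4.6
[ 0.00208586 -0.05675361  0.07483287] [-3.35265625 -1.2467322   9.29214957]
```

View pics/w2.png

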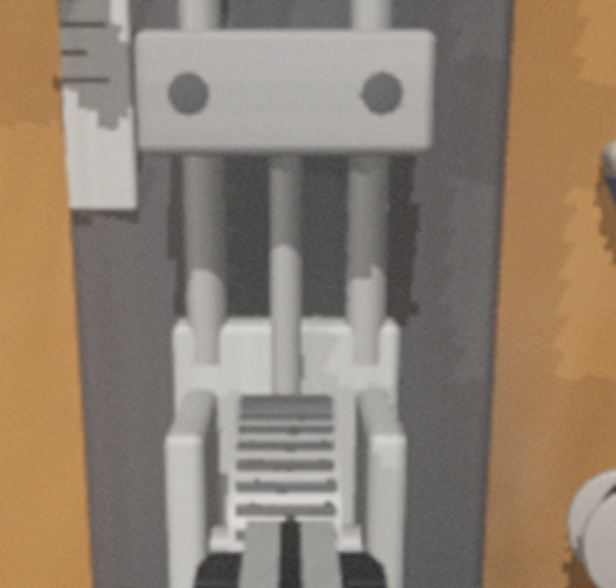

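The jaw's front edge is at image row ≈71.4 (columns 228–335) and its rear top edge at row ≈114. The fingertips are on the wheel at (284,245).

```bash
python3 - <<'E'
from h import *
C=cam("wrist")
for q in [(228.2,71.4),(335,71.4),(228.2,114.3),(335,114.3)]: print(w2g(ray(C,q,0.048)).round(4))
E
```

```text
[-0.0216  0.0278  0.048 ]
[0.0267 0.0278 0.048 ]
[-0.0224  0.009   0.048 ]
[0.0274 0.009  0.048 ]
```

```bash
for k in 1 2; do python3 -m inch '[{"tx":0,"ty":0,"tz":-0.018,"rx":0,"ry":0,"rz":0},{"tx":-0.06,"ty":0,"tz":-0.018,"rx":0,"ry":0,"rz":0},{"tx":-0.06,"ty":0,"tz":-0.016,"rx":0,"ry":0,"rz":0},{"tx":-0.06,"ty":0,"tz":0,"rx":0,"ry":0,"rz":0},{"tx":-0.045,"ty":0,"tz":0,"rx":0,"ry":0,"rz":0},{"tx":-0.03,"ty":0,"tz":0,"rx":0,"ry":0,"rz":0},{"tx":-0.015,"ty":0,"tz":0,"rx":0,"ry":0,"rz":0},{"tx":0,"ty":0,"tz":0,"rx":0,"ry":0,"rz":0}]' | grep -E "time|ee_|ft"; done
python3 - <<'E'
from h import *
s=r.read_state();print(w2g(s['ee_pos']),s['ft_force'])
C=cam("wrist");print(proj(C,g2w([0,.045,.048])));v=C[0][0:210,150:400]
cv2.imwrite("pics/w3.png",cv2.resize(v,None,fx=2.8,fy=2.8,interpolation=cv2.INTER_CUBIC)[:,:,::-1])
E
```

```text
time_s: 6.1
ee_pos: [0.486, -0.1091, 0.0748]
ft_force: [-2.9, -2.1, 9.3]
time_s: 7.1
ee_pos: [0.486, -0.1092, 0.0748]
ft_force: [-2.1, -1.6, 8.9]
[ 0.00218784 -0.05707849  0.07484488] [-2.13266748 -1.63406379  8.92705323]
[275.36455785  28.65520972]
```

View pics/w3.png

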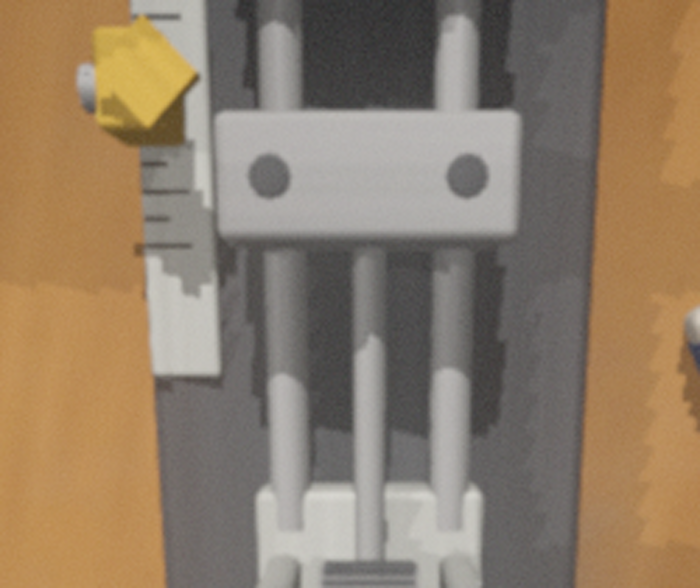

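The jaw's front edge is at image row 40.0 (column ~281) and the pointer tip at (220.7, 26.8), so the jaw still has some way to go.

```bash
python3 - <<'E'
from h import *
C=cam("wrist")
j=[w2g(ray(C,q,0.048)) for q in [(228,40.3),(281,40),(334,39.7)]]; t=w2g(ray(C,(220.7,26.8),0.040))
print(np.round(j,4),t.round(4), "left mm",(t-np.mean(j,0))[1]*1e3)
E
```

```text
[[-0.021   0.041   0.048 ]
 [ 0.0024  0.0411  0.048 ]
 [ 0.0259  0.0412  0.048 ]] [-0.0253  0.0481  0.04  ] left mm 6.974430921397879
```

```bash
python3 -m inch '[{"tx":0,"ty":0,"tz":-0.018,"rx":0,"ry":0,"rz":0},{"tx":-0.06,"ty":0,"tz":-0.018,"rx":0,"ry":0,"rz":0},{"tx":-0.06,"ty":0,"tz":-0.016,"rx":0,"ry":0,"rz":0},{"tx":-0.06,"ty":0,"tz":0,"rx":0,"ry":0,"rz":0},{"tx":-0.045,"ty":0,"tz":0,"rx":0,"ry":0,"rz":0},{"tx":-0.03,"ty":0,"tz":0,"rx":0,"ry":0,"rz":0},{"tx":-0.015,"ty":0,"tz":0,"rx":0,"ry":0,"rz":0},{"tx":0,"ty":0,"tz":0,"rx":0,"ry":0,"rz":0}]' | grep -E "time|ee_|ft"
python3 -m inch '[{"tx":0,"ty":0,"tz":-0.05,"rx":0,"ry":0,"rz":0},{"tx":0,"ty":0,"tz":-0.15,"rx":0,"ry":0,"rz":0},{"tx":0.1,"ty":0,"tz":-0.25,"rx":0,"ry":0,"rz":0},{"tx":0.1,"ty":0,"tz":-0.25,"rx":0,"ry":0,"rz":0},{"tx":0.1,"ty":0,"tz":-0.25,"rx":0,"ry":0,"rz":0}]'| grep -E "time|ee_|ft"
python3 - <<'E'
from h import *
C=cam("wrist");print(proj(C,g2w([0,.045,.048])));v=C[0][60:200,200:380]
np.save("c.npy",np.array(C,dtype=object),allow_pickle=True)
cv2.imwrite("pics/w4.png",cv2.resize(v,None,fx=4,fy=4,interpolation=cv2.INTER_CUBIC)[:,:,::-1])
E
```

```text
time_s: 8.2
ee_pos: [0.4859, -0.1091, 0.0748]
ft_force: [-3.7, -2.7, 10.6]
time_s: 8.82
ee_pos: [0.4782, -0.0788, 0.1479]
ft_force: [-1.0, -0.3, -0.6]
[279.08617738 105.32523217]
```

View pics/w4.png

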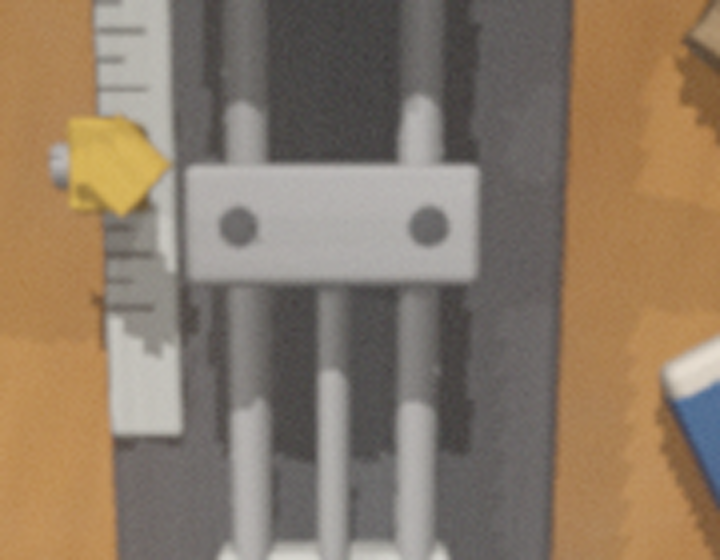

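Jaw front edge at row ≈101.1 (columns 247–319), pointer tip at (242.8,100.8).

```bash
python3 - <<'E'
from h import *
C=cam("wrist")
g=cv2.GaussianBlur(cv2.cvtColor(C[0],cv2.COLOR_RGB2GRAY),(3,3),0).astype(float)
e=[]
for c in [250,256,292,296,314,318]:
    d=np.diff(g[94:108,c]);k=np.argmax(d);a,b,e2=d[k-1:k+2];e.append((c,94.5+k+0.5*(a-e2)/(a-2*b+e2)))
print(np.round(e,2))
hs=cv2.cvtColor(C[0],cv2.COLOR_RGB2HSV);m=((hs[...,1]>120)&(hs[...,0]>20)&(hs[...,0]<32)&(hs[...,2]>100));m[:, :215]=0;m[:,246:]=0;m[:85]=0;m[118:]=0
x=np.where(m.any(0))[0];print(x.max(),[(i,np.where(m[:,i])[0].mean()) for i in x[-4:]])
t=w2g(ray(C,(242.8,100.8),.04))
for q in e: print((t-w2g(ray(C,q,.048)))[1]*1e3)
print(w2g(C[2]),t,C[3][:,2])
E
```

```text
[[250.   100.75]
 [256.   100.83]
 [292.   100.55]
 [296.   100.55]
 [314.   100.52]
 [318.   100.67]]
241 [(np.int64(238), np.float64(101.0)), (np.int64(239), np.float64(101.0)), (np.int64(240), np.float64(101.0)), (np.int64(241), np.float64(101.0))]
0.17911626267032993
0.2368131825413733
0.08342507194613463
0.08666156708484613
0.08619337259278131
0.18129930227063495
[0.00243751 0.04180776 0.28886659] [-0.0253107   0.04818481  0.04      ] [-0.05859705  0.25556802  0.96501367]
```

The jaw face is level with the pointer tip to about 0.2 mm, seen almost straight from above. The rolled distance agrees (about 71 mm / 2.8 ≈ 25.4 mm), and the finger is clear.

```bash
python3 -c "
from plant import r
print(r.job_done())"
```

```text
the job is handed in; nothing more can be done
None
```

The job is handed in: four light strokes on the wheel (about 10 N) brought the sliding jaw's front face level with the pointer tip, to about 0.2 mm in the last wrist picture; the finger is clear of the gauge and touched only the wheel, but the hand-in returned no verdict.

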